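# Centre-punch the rivet hole of a tackle box bracket

### The job

Take the automatic centre punch from its wooden stand and set its bit through the open hole of the aluminium bracket, down onto the lid of the closed tackle box. Holding the punch upright, press it straight down until its spring trips with a snap, easing off at once without driving the punch hard against its stop and without setting it off anywhere else. Then put the punch back in the stand, standing on its collar, and leave everything else where it is.

Things in the scene. Friction and masses are not known exactly. Their poses are not given: they have to be found in the camera images.
- punch: Automatic centre punch, loose round steel and brass tool, 0.15 kg, standing in the stand at first. Origin on its axis at the lower end of its sleeve; z points up its axis to the cap. Sleeve 14 mm in diameter, z 0 to 40 mm; dark collar 26 mm, z 40 to 46 (its underside rests on the stand); brass grip 16 mm, z 46 to 104; dark cap 19 mm, z 104 to 112. A thin bit sticks out below.
- punch_nose (a point): Lower end of the punch's sleeve, on its axis (the body's origin). A round-ended spring bit 5 mm in diameter sticks out below it; bits of different lengths get fitted, so it sticks out 14 to 38 mm, and this is not measured: it must be felt or seen.
- punch_grip (a point): Point on the punch's axis 75 mm above its origin, in the middle of the brass grip: the place to grip from above.
- hammer (a joint): Inner hammer of the punch, in m: below 0.001 while cocked, jumps to about 0.003 at the snap, drops back when lifted. Pressing takes about 6 N at first and rises about 2 N per mm to 13 to 14 N after 4 to 5 mm, where it snaps: the force falls suddenly by 4 to 7 N. Pressed on, the force climbs again to 14 N within some 3 mm, then comes a hard stop, about 8 mm after first touch.
- bracket: Aluminium bracket plate 90 x 36 x 6 mm, fixed flat on the tackle box's lid. Origin at the centre of its underside, x along its length, z up. A dome rivet at its +x end (32 mm from the centre), a small raised steel loop across it at x = +10 mm, and the open hole at its -x end, 25 mm from the centre.
- bracket_hole (a point): Centre of the open hole at the bracket's top surface (116 mm above the table). The hole is 10 mm in diameter, goes through the 6 mm plate to the lid, and is countersunk to 15 mm in its top 2.5 mm.
- tackle_box: Closed beige tackle box, fixed, 210 x 330 mm at the lid and 110 mm tall, flat on top. Origin at the centre of its underside, y along its length.
- stand: Wooden tool stand, fixed, 90 x 90 mm and 90 mm tall, with one upright hole. Origin at the centre of its underside.
- stand_hole (a point): Centre of the stand's hole at its top face (90 mm above the table). The hole is 20 mm in diameter, through, with a 3 mm chamfer. With the punch home its collar lies on this face, its origin 40 mm below this point, and its bit hangs free.
- jar: Clear jar with a white cap, 66 mm in diameter and 85 mm tall, loose on the table near the stand; leave alone.
- spool: Spool of fishing line, 52 mm in diameter and 24 mm tall, loose on the tackle box's lid; leave alone.
Mind the look-alikes: they are no part of the job. Several things have the shape of the punch; the one meant has the colours described above.

How it is judged:
On the way, in this order (a step that is already met when the one before it is completed fails the run):
1. the punch stands upright over the bracket's open hole with its bit through the hole, resting on the lid, not yet tripped (horizontal distance between punch and bracket_hole below 0.005 m and angle between punch's own z axis and vertical below 0.17 rad and contact force between punch and tackle_box above 1 N and value of joint hammer below 0.0012 m), for 0.05 s.
2. the punch is pressed down there, upright, until it trips (horizontal distance between punch and bracket_hole below 0.005 m and angle between punch's own z axis and vertical below 0.17 rad and contact force between punch and tackle_box above 1 N and value of joint hammer above 0.0022 m), for 0.02 s.
At the end, for the whole second after the job is handed in: The punch has been tripped in the bracket's hole and now stands at rest and released in the stand: within 6 mm of the hole's axis, its collar within 4 mm of the stand's top face, tilted less than 0.12 rad, its hammer sprung back (below 1.2 mm) (horizontal distance between punch and stand_hole below 0.006 m and z of punch in the frame of stand_hole between -0.044 and -0.036 m and angle between punch's own z axis and vertical below 0.12 rad and value of joint hammer below 0.0012 m and linear speed of punch below 0.02 m/s); the robot touches nothing.
It fails at once if the punch presses on the tackle box with more than 18 N (contact force between punch and tackle_box above 18 N).
It fails at once if the punch presses on the bracket with more than 18 N (contact force between punch and bracket above 18 N).
It fails at once if the punch is set off anywhere but in the bracket's hole (value of joint hammer above 0.0022 m and horizontal distance between punch and bracket_hole above 0.008 m).
It fails at once if the jar or the spool is moved by more than 20 mm (distance of any of jar, spool from where it was at the start of the episode above 0.02 m).
It also fails if it takes over 59 s, if anything falls off the work surface, if the arm or the gripper's body presses on something with over 40 N, if the wrist force passes 120 N, or if a joint passes its speed limit or range.

### The arm

A 6-joint arm with a two-finger parallel gripper is mounted at the origin on the work surface. World frame = base frame: x ahead of the robot, y to its left, z up, the work surface at z = 0. Lengths are in m, angles in rad, forces in N, time in s.
With the tool pointing down it reaches from about 0.35 to 0.975 m from the base axis. Payload 4.9 kg.
Tool frame: the origin (TCP) lies midway between the tips of the shut fingers; the grasp point (between the pads) lies 19 mm behind it; z points along the fingers, y is the line along which they close (so a half turn about z gives the same grasp; the last joint's range is limited). The gripper opens to 85 mm and grips with 20 to 120 N. Pads are 22 mm wide; open, the fingers measure 114 mm over their backs; the gripper's body (76 mm by 85 mm) begins 54 mm behind the grasp point. The pads swing forward as they close: fully open they stand 13 mm farther back than shut.
Start: joints at [-1.292, 0.053, 1.613, -0, 1.476, -0.119], TCP at [0.242, -0.576, 0.231] pointing down, gripper open.
Joint ranges: [-3.01, 3.01], [-1.01, 2.22], [0.06, 2.58], [-1.02, 4.17], [0.09, 2.62], [-3.14, 3.14]. Speed limits (rad/s): [2.57, 2.57, 3.14, 3.14, 3.14, 3.14].

### API

Orientations are given as a rotation vector (axis times angle).
In Python, from station import ctrl gives the robot as it stands. The module is installed in compiled form; this text tells all that it offers.
- The arm moves only by the shell command python3 -m handwheel 'ROWS' [OPENING] [FORCE]. ROWS is JSON, a list of rows, each a list of 2 entries, a list of its own where there are three numbers: the shift along the tool's x, y, z in cm, then the turn, a rotation vector about the tool's x, y, z in rad. In form: [[[tx, ty, tz], [ax, ay, az]], ...]. A call has 1 to 5 rows; each row is the pose to reach, as a shift and turn from the pose commanded when the call began, along the tool's axes at that moment; what a row does not reach only later rows make up. A row lasts 1/8 s, in which the tool goes at most 62.5 mm and 10.7 degrees, less where a joint would pass 70% of its speed; a pose out of reach is approached as far as the arm can. A call with a gripper value outside its range is refused whole. OPENING is the gripper's target within -1 to 1 (shut at 1, half-way at 0, fully open at -1), set as the call begins (- or left out, the last holds). The fingers move at their own pace and stop on an object; FORCE is the grip in N (left out, the last holds). Time passes only in rows, so rows that repeat a pose let the fingers close. It gives the time, the measured TCP pose, the force, the opening and the grip force at its end, in the units of the state.
- ctrl.get_obs(): the state, without advancing time (a new reading comes with each control period).
- ctrl.get_image(name): name is "scene" or "top" or "wrist"; returns the picture (384x512x3 uint8, blue, green, red); there is no depth.
- ctrl.calibration(name): a dict with "fx", "fy", "cx", "cy" (pixels), "k1" (the pictures are not rectified: a ray, as slopes to the right and down, at radius r is drawn at 1 + k1 r^2 times it, then the intrinsics apply), "R" (3x3) and "t" (3): a world point X has camera coordinates R X + t. Camera axes: x right, y down, z forward; pixel columns grow to the right and rows downward; lengths in m; the calibration is good to about 2 mm. A picture is of the moment at which its call begins: read the wrist's pose just before it. calibration takes no time and is no camera call; for the wrist camera it gives the pose at the moment of the call.
- ctrl.finish_job(): hands the job in; it is judged then, once.
Trained networks look in the newest picture that a camera, given by its name, has taken for a name from the list of things; names that differ only in an ending like _2 or _b are one class to them, and where a whole thing is asked for, a point or a joint stands for the part that bears it (a point fixed in the world has none). Each returns a list of dicts, best first, with "score" (0 to 1); they miss things now and then, are a little off and sometimes report something else, mostly with a low value. They report only what shows in the picture. A call takes as long as a camera call. They do not tell look-alikes from the thing itself.
- ctrl.look_for(camera, query): "position" ([column, row] in pixels, amid what is visible of it).
- ctrl.landmark_of(camera, query): "position" ([column, row] in pixels: a listed point, or the origin of a listed thing).
The state is a dict: "t": time; "q": joint angles; "dq": joint speeds; "effort": joint torques, N m; "tool_pos": TCP position; "tool_rot": TCP orientation; "contact_force": force on the tool from outside, world axes, zero at the start; "wrist_torque": the same for the moment, N m; "opening": finger opening in m; "grip_force": force on a finger pad.
Only numpy, scipy, OpenCV 4.12 (cv2) and the standard library are available. Lean on these libraries where they do the work, as an engineer would, in place of code of your own. Each camera call takes 0.05 s, during which the arm holds its last target. There are 200 camera calls.

## Working session

There is one attempt and no reset: what is moved stays moved. The work goes in short steps, Python scripts to look and compute and a shell command to move; the robot and the scene stay as the last step left them, time stands still between calls to the robot, and variables do not carry over. Pictures are saved under pics/ and viewed, at most 10 in all, crops included, and the job is handed in when it is done.

```bash
mkdir -p pics
cat > h.py <<'E'
import numpy as np, cv2
from station import ctrl
from scipy.spatial.transform import Rotation as Ro
def ray(c,px):
    K=np.array([[c["fx"],0,c["cx"]],[0,c["fy"],c["cy"]],[0,0,1.]])
    u=cv2.undistortPoints(np.array([[px]],float),K,np.array([c["k1"],0,0,0.]))[0,0]
    # iterate exact
    R=np.array(c["R"]);t=np.array(c["t"])
    return -R.T@t, R.T@np.array([u[0],u[1],1.])
def onz(c,px,z):
    o,d=ray(c,px); return o+d*(z-o[2])/d[2]
def proj(c,X):
    p=np.array(c["R"])@np.array(X)+np.array(c["t"]);x,y=p[:2]/p[2];s=1+c["k1"]*(x*x+y*y)
    return np.array([c["fx"]*x*s+c["cx"],c["fy"]*y*s+c["cy"]])
def totool(X,obs=None):
    """world target TCP -> shift in tool axes, cm"""
    o=obs or ctrl.get_obs(); R=Ro.from_rotvec(o["tool_rot"])
    return 100*R.inv().apply(np.array(X)-np.array(o["tool_pos"]))
E
python3 - <<'E'
from h import *
o=ctrl.get_obs();print(o["t"],o["tool_pos"],o["tool_rot"],o["opening"])
ims=[]
for n in ["scene","top"]:
    im=ctrl.get_image(n);cv2.imwrite(f"pics/{n}0.png",im)
    c=ctrl.calibration(n)
    for q,z in [("punch_grip",.125),("bracket_hole",.116),("stand_hole",.09),("bracket",.11),("punch",.05),("jar",0),("spool",.11)]:
        for r in ctrl.landmark_of(n,q)[:4]:
            print(n,q,np.round(r["position"],1),round(r["score"],2),onz(c,r["position"],z).round(4))
E
```

```text
0.0 [ 0.24194667 -0.5755944   0.23007184] [-3.07763452e+00 -6.20363904e-01  2.85593199e-04] 0.08509303483938713
scene punch_grip [301.2 239.3] 0.81 [0.7511 0.1294 0.125 ]
scene punch_grip [297.8 203.9] 0.79 [0.664 0.131 0.125]
scene punch_grip [358.6 202.8] 0.65 [0.6598 0.2414 0.125 ]
scene punch_grip [387.6 182.6] 0.56 [0.6007 0.3084 0.125 ]
scene bracket_hole [156.1 171.7] 0.57 [ 0.5589 -0.1467  0.116 ]
scene stand_hole [355.5 218.3] 0.93 [0.6638 0.2408 0.09  ]
scene bracket [150.9 182.5] 0.67 [ 0.5864 -0.1526  0.11  ]
scene punch [384.  208.3] 0.88 [0.5916 0.3196 0.05  ]
scene punch [354.7 227.2] 0.85 [0.6472 0.249  0.05  ]
scene punch [302.  267.7] 0.76 [0.7486 0.137  0.05  ]
scene punch [289.3 229.5] 0.6 [0.6549 0.1208 0.05  ]
scene jar [324.6 185.1] 0.97 [0.4554 0.2217 0.    ]
scene spool [222.5 178.2] 0.97 [ 0.5711 -0.0119  0.11  ]
scene spool [349. 249.] 0.72 [0.7578 0.2087 0.11  ]
top punch_grip [208.5 122.3] 0.81 [0.7016 0.1291 0.125 ]
top punch_grip [107.6 196. ] 0.67 [0.555  0.3141 0.125 ]
top punch_grip [147.8 145.1] 0.64 [0.6549 0.2444 0.125 ]
top punch_grip [356.5 188.2] 0.59 [ 0.5782 -0.1495  0.125 ]
top bracket_hole [349.9 201.5] 0.55 [ 0.5545 -0.1393  0.116 ]
top stand_hole [151.6 146.6] 0.96 [0.6616 0.2492 0.09  ]
top bracket [358.6 187. ] 0.72 [ 0.5829 -0.1571  0.11  ]
top punch [123.8 203.8] 0.76 [0.5484 0.3139 0.05  ]
top punch [209.3 173.5] 0.73 [0.616  0.1367 0.05  ]
top punch [160.9 152.9] 0.61 [0.659  0.2425 0.05  ]
top punch [213.3 130.5] 0.51 [0.7099 0.132  0.05  ]
top jar [170.3 252.5] 0.69 [0.4486 0.2236 0.    ]
top spool [282.2 192.6] 0.88 [ 0.5697 -0.0147  0.11  ]
```

View pics/scene0.png

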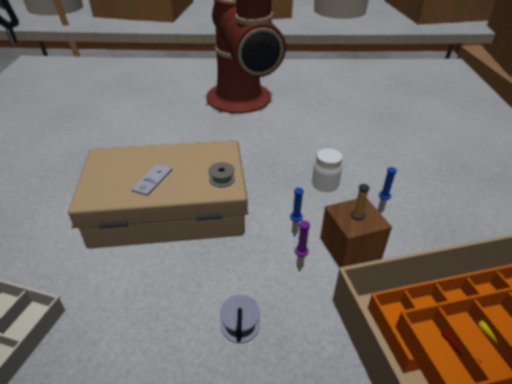

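View pics/top0.png

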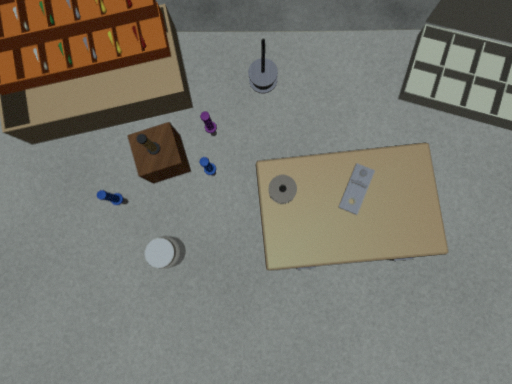

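The scene picture shows four punch-shaped things: blue (298,204), blue (388,183), purple (303,239) and brass with a dark cap in the wooden stand (362,200). I choose the brass one. The bracket is at about (152,180) with its hole at the upper right end; in the top view the hole is at about (351,200), a small yellow dot.

Run:
```python
from h import *
im=cv2.imread("pics/scene0.png")
a=cv2.resize(im[165:265,280:420],None,fx=4,fy=4,interpolation=cv2.INTER_CUBIC)
t=cv2.imread("pics/top0.png")[160:220,325:385]
b=cv2.resize(t,(400,400)[::-1],interpolation=cv2.INTER_CUBIC)
b=cv2.resize(b,(240,240)); b=cv2.copyMakeBorder(b,0,400-240,0,0,cv2.BORDER_CONSTANT)
cv2.imwrite("pics/crop.png",np.hstack([a,b]))
print(totool([.556,-.143,.30]), Ro.from_rotvec(ctrl.get_obs()["tool_rot"]).as_matrix().round(3).tolist())
```

```text
[ 45.72116786 -27.7783683   -6.86848638] [[0.922, 0.387, -0.0], [0.387, -0.922, -0.0], [-0.0, 0.0, -1.0]]
```

View pics/crop.png

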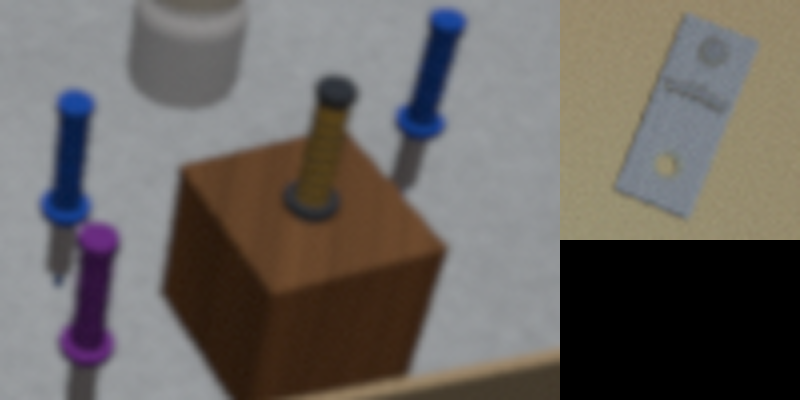

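The crop confirms it: the brass grip with dark collar and cap stands in the stand (scene about (362,200)); the others are blue or purple. The open hole, with yellow lid showing through, is at top (351,201). Now going above the bracket.

```bash
python3 -m handwheel '[[[45.7,-27.8,-7],[0,0,0]],[[45.7,-27.8,-7],[0,0,0]],[[45.7,-27.8,-7],[0,0,0]],[[45.7,-27.8,-7],[0,0,0]],[[45.7,-27.8,-7],[0,0,0]]]' -1 60
python3 - <<'E'
from h import *
print(totool([.556,-.143,.30]))
E
```

```text
t: 1.42
tool_pos: [0.4247, -0.3235, 0.2724]
tool_rot: [3.079, 0.62, 0.001]
contact_force: [1.8, -0.1, -0.0]
opening: 0.0852
grip_force: 0.0
[ 19.09694486 -11.55623862  -2.76052633]
```

```bash
python3 -m handwheel '[[[19.1,-11.5,-2.8],[0,0,0]],[[19.1,-11.5,-2.8],[0,0,0]],[[19.1,-11.5,-2.8],[0,0,0]],[[19.1,-11.5,-2.8],[0,0,0]],[[19.1,-11.5,-2.8],[0,0,0]]]'
python3 - <<'E'
from h import *
c=ctrl.calibration("wrist"); im=ctrl.get_image("wrist"); cv2.imwrite("pics/w1.png",im)
for q,z in [("bracket_hole",.116),("bracket",.11)]:
    for r in ctrl.landmark_of("wrist",q)[:2]: print(q,np.round(r["position"],1),round(r["score"],2),onz(c,r["position"],z).round(4))
print(totool([.657,.244,.30]))
E
```

```text
t: 2.05
tool_pos: [0.5565, -0.1432, 0.3004]
tool_rot: [3.078, 0.627, 0.001]
contact_force: [-0.7, 0.0, -0.6]
opening: 0.0855
grip_force: 0.0
bracket_hole [255.2 177.8] 0.67 [ 0.5556 -0.1424  0.116 ]
bracket [271.5 162.4] 0.64 [ 0.5767 -0.1524  0.11  ]
[ 24.49118479 -31.9852283   -0.05439168]
```

View pics/w1.png

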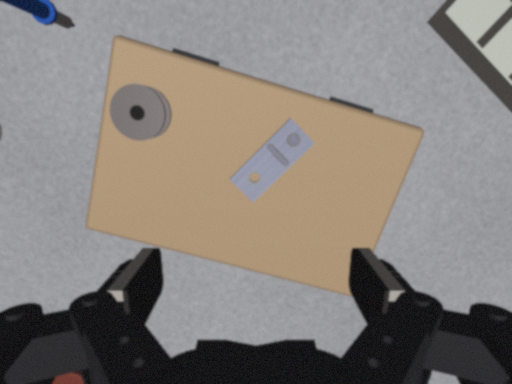

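The hole appears at (255,178), giving (0.5556,-0.1424), which agrees with the top view. On to the stand.

```bash
python3 -m handwheel '[[[24.5,-32,0],[0,0,0]],[[24.5,-32,0],[0,0,0]],[[24.5,-32,0],[0,0,0]],[[24.5,-32,0],[0,0,0]],[[24.5,-32,0],[0,0,0]]]'
python3 - <<'E'
from h import *
print(totool([.657,.244,.28]))
E
```

```text
t: 2.82
tool_pos: [0.6347, 0.1573, 0.2998]
tool_rot: [3.08, 0.617, 0.0]
contact_force: [0.4, -0.3, 0.7]
opening: 0.0853
grip_force: 0.0
[ 5.39993914 -7.1408233   1.97878589]
```

```bash
python3 -m handwheel '[[[5.4,-7.1,2],[0,0,0]],[[5.4,-7.1,2],[0,0,0]],[[5.4,-7.1,2],[0,0,0]]]'
python3 - <<'E'
from h import *
c=ctrl.calibration("wrist"); im=ctrl.get_image("wrist"); cv2.imwrite("pics/w2.png",im)
for q,z in [("punch_grip",.125),("stand_hole",.09),("punch",.05)]:
    for r in ctrl.landmark_of("wrist",q)[:3]: print(q,np.round(r["position"],1),round(r["score"],2),onz(c,r["position"],z).round(4))
for z in (.09,.125,.162): print(z,proj(c,[.657,.244,z]).round(1))
print(c["fx"], totool([.657,.244,.106]))
E
```

```text
t: 3.2
tool_pos: [0.6564, 0.2437, 0.278]
tool_rot: [3.079, 0.622, -0.004]
contact_force: [-0.1, 0.3, 0.1]
opening: 0.0858
grip_force: 0.0
punch_grip [254.3 184.4] 0.89 [0.6547 0.2451 0.125 ]
punch_grip [329.  238.8] 0.74 [0.6317 0.1529 0.125 ]
punch_grip [370.6 162.2] 0.6 [0.7175 0.1517 0.125 ]
stand_hole [255.3 176.3] 0.72 [0.6557 0.2445 0.09  ]
stand_hole [254.1 182.8] 0.39 [0.6485 0.2429 0.09  ]
punch [168.6 203.7] 0.94 [0.5744 0.3267 0.05  ]
punch [256.8 170.2] 0.61 [0.6555 0.2425 0.05  ]
punch [319.5 219. ] 0.59 [0.6289 0.1459 0.05  ]
0.09 [256.2 175.3]
0.125 [256.3 182.7]
0.162 [256.3 192.4]
313.1425443720008 [ 0.08502454 -0.22204739 17.45205485]
```

View pics/w2.png

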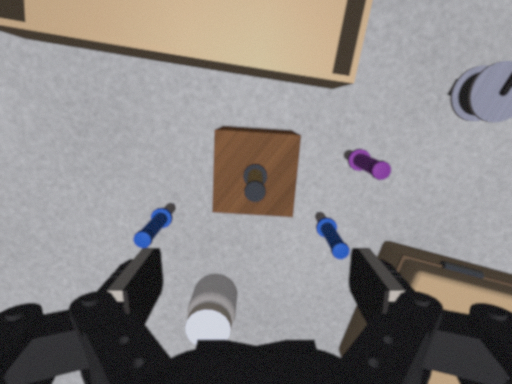

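The punch's cap is at (255,190) and its collar about (256,177), over the stand at (256,170). The axis comes to (0.6555,0.2445), so I descend straight.

```bash
python3 -m handwheel '[[[0,-0.3,6],[0,0,0]],[[0,-0.3,12],[0,0,0]],[[0,-0.3,15],[0,0,0]],[[0,-0.3,17.2],[0,0,0]],[[0,-0.3,17.2],[0,0,0]]]' ; python3 -m handwheel '[[[0,0,0],[0,0,0]],[[0,0,0],[0,0,0]],[[0,0,0],[0,0,0]],[[0,0,0],[0,0,0]],[[0,0,0],[0,0,0]]]' 1 80
```

```text
t: 4.03
tool_pos: [0.6548, 0.2453, 0.1066]
tool_rot: [3.08, 0.619, -0.004]
contact_force: [-0.2, 0.3, 0.2]
opening: 0.0854
grip_force: 0.0
t: 4.65
tool_pos: [0.6559, 0.2465, 0.1087]
tool_rot: [3.08, 0.621, 0.002]
contact_force: [-0.7, -0.2, 2.8]
opening: 0.014
grip_force: 77.7
```

```bash
python3 -m handwheel '[[[0,0,-2],[0,0,0]],[[0,0,-5],[0,0,0]],[[0,0,-10],[0,0,0]],[[0,0,-15],[0,0,0]],[[0,0,-17],[0,0,0]]]'; python3 -m handwheel '[[[0,0,0],[0,0,0]]]'
python3 - <<'E'
from h import *
im=ctrl.get_image("wrist"); a=im[150:384,110:420]
s=ctrl.get_image("scene"); cs=ctrl.calibration("scene")
p=proj(cs,ctrl.get_obs()["tool_pos"]).astype(int);print(p)
b=s[max(p[1]-55,0):p[1]+55,p[0]-40:p[0]+40]
b=cv2.resize(b,None,fx=5,fy=5,interpolation=cv2.INTER_CUBIC)
a=cv2.resize(a,(390,294));a=cv2.copyMakeBorder(a,0,b.shape[0]-294,0,0,cv2.BORDER_CONSTANT)
cv2.imwrite("pics/g.png",np.hstack([a,b])); print(b.shape)
print(ctrl.look_for("scene","punch")[:5])
print(totool([.5556,-.1424,.30]))
E
```

```text
t: 5.28
tool_pos: [0.6567, 0.2468, 0.2834]
tool_rot: [-3.079, -0.621, -0.011]
contact_force: [0.3, -0.2, -1.8]
opening: 0.0141
grip_force: 77.9
t: 5.4
tool_pos: [0.656, 0.2465, 0.2797]
tool_rot: [-3.079, -0.621, -0.005]
contact_force: [0.1, 0.6, -1.3]
opening: 0.0142
grip_force: 77.9
[377 129]
(550, 400, 3)
[{'position': [377.6, 136.1], 'score': 0.95}, {'position': [304.5, 243.3], 'score': 0.91}, {'position': [294.2, 211.5], 'score': 0.78}, {'position': [385.7, 189.7], 'score': 0.65}]
[-24.15141149  31.9862249   -2.47972357]
```

View pics/g.png

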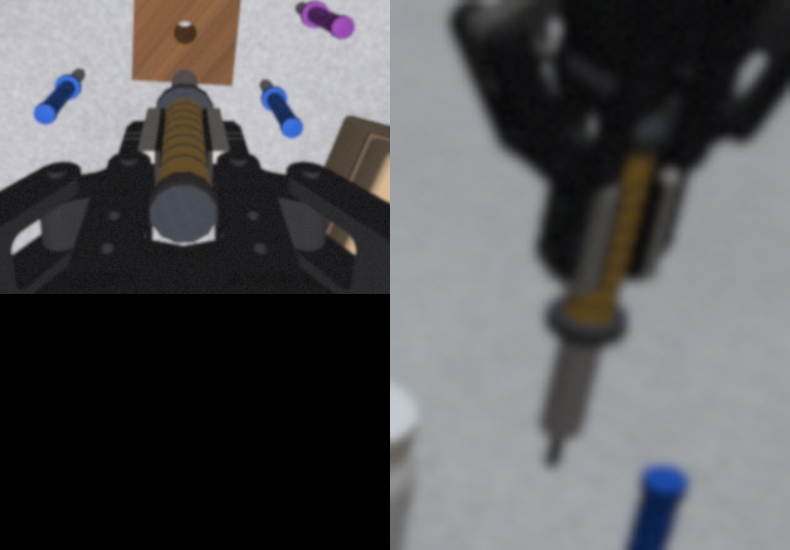

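The punch is held centred between the pads: cap at crop (185,212), and the stand hole at (185,32) in the same column. In the scene crop the sleeve ends at about (565,430) and the bit tip is at about (553,463). I'll check tilt and bit length by projection, then carry it over.

```bash
python3 - <<'E'
from h import *
cs=ctrl.calibration("scene"); cw=ctrl.calibration("wrist")
o=ctrl.get_obs();print(o["tool_pos"])
x,y=o["tool_pos"][:2]
f=lambda p:((p-[337,74])*5+[390,0]).round(0)
g=lambda p:((p-[110,150])*390/310).round(0)
for n,z in [("captop",.333),("collar",.264),("nose",.221),("b14",.207),("b20",.201),("b26",.195),("b38",.183)]: print(n,f(proj(cs,[x,y,z])),g(proj(cw,[x,y,z])))
print("standhole",g(proj(cw,[.6555,.2445,.09])))
E
python3 -m handwheel '[[[-24.2,32,-2],[0,0,0]],[[-24.2,32,-2],[0,0,0]],[[-24.2,32,-2],[0,0,0]],[[-24.2,32,-2],[0,0,0]],[[-24.2,32,-2],[0,0,0]]]'
python3 - <<'E'
from h import *
print(totool([.5556,-.1424,.26]))
E
```

```text
[0.65423175 0.24600617 0.27414935]
captop [631. 110.] [185. 233.]
collar [584. 308.] [185. 119.]
nose [558. 418.] [184.  85.]
b14 [550. 452.] [184.  76.]
b20 [547. 466.] [184.  73.]
b26 [544. 480.] [184.  70.]
b38 [537. 508.] [184.  64.]
standhole [186.  32.]
t: 6.18
tool_pos: [0.5766, -0.0576, 0.2904]
tool_rot: [-3.078, -0.621, 0.006]
contact_force: [1.4, -0.4, -0.9]
opening: 0.0143
grip_force: 78.2
[-5.20691077  7.00926948  3.0398992 ]
```

Bit about 14–16 mm, punch upright enough. Moving above the hole with the tip well clear.

```bash
python3 -m handwheel '[[[-5.2,7,3],[0,0,0]],[[-5.2,7,3],[0,0,0]],[[-5.2,7,6],[0,0,0]],[[-5.2,7,7],[0,0,0]],[[-5.2,7,7],[0,0,0]]]'; python3 -m handwheel '[[[0,0,0],[0,0,0]],[[0,0,0],[0,0,0]]]';  python3 - <<'E'
from h import *
ps=[]
for i in range(6):
    c=ctrl.calibration("wrist"); im=ctrl.get_image("wrist"); ps.append(ctrl.get_obs()["tool_pos"])
cv2.imwrite("pics/w3.png",im)
print(np.mean(ps,0),np.std(ps,0))
for r in ctrl.landmark_of("wrist","bracket_hole")[:2]: print(r,onz(c,r["position"],.116).round(4))
for r in ctrl.landmark_of("wrist","punch_nose")[:2]: print(r)
x,y,z=np.mean(ps,0)
f=lambda p:((p-[196,120])*5).round(0)
print("exp hole",f(proj(c,[.5556,-.1424,.116])))
for h in (-.058,-.073): print(f(proj(c,[x,y,z+h])))
a=cv2.resize(im[120:240,196:316],None,fx=5,fy=5,interpolation=cv2.INTER_CUBIC); 
cs=ctrl.calibration("scene"); s=ctrl.get_image("scene"); p=proj(cs,[.5556,-.1424,.116]).astype(int); print("scene hole",p)
b=cv2.resize(s[p[1]-75:p[1]+25,p[0]-20:p[0]+20][:],None,fx=5,fy=6,interpolation=cv2.INTER_CUBIC)
cv2.imwrite("pics/w3c.png",np.hstack([a,b])[:600,:800]); cv2.imwrite("pics/s3.png",s)
E
```

```text
t: 6.8
tool_pos: [0.5565, -0.1401, 0.2211]
tool_rot: [-3.077, -0.621, 0.006]
contact_force: [0.4, 0.3, -2.0]
opening: 0.0142
grip_force: 78.2
t: 7.05
tool_pos: [0.5582, -0.1406, 0.2248]
tool_rot: [3.078, 0.622, 0.003]
contact_force: [1.2, -0.7, -1.4]
opening: 0.0145
grip_force: 78.2
[ 0.55786417 -0.14072087  0.22417746] [1.86095319e-04 3.48464665e-05 3.49574114e-04]
{'position': [257.9, 200.9], 'score': 0.69} [ 0.5544 -0.1436  0.116 ]
{'position': [23.4, 1.4], 'score': 0.73}
{'position': [255.0, 214.2], 'score': 0.55}
exp hole [306. 395.]
[303. 477.]
[302. 443.]
scene hole [158 170]
```

View pics/w3c.png

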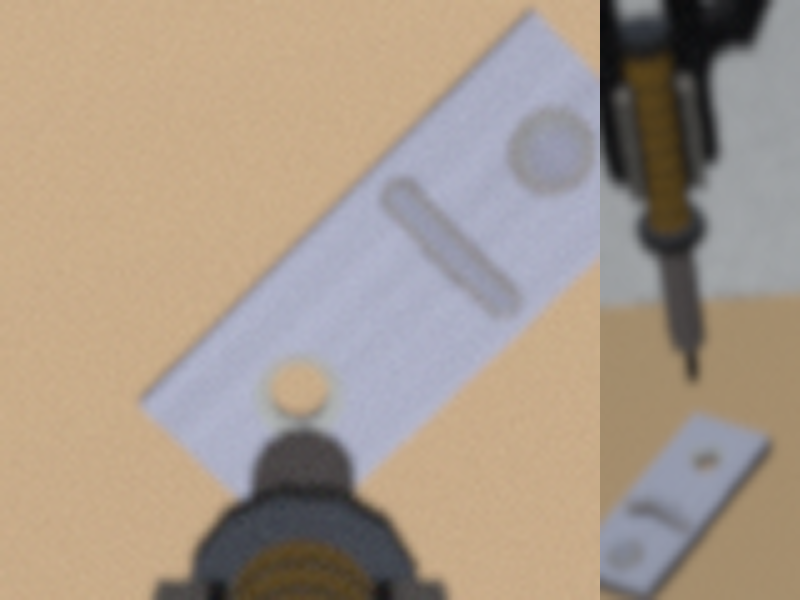

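The wrist crop shows the hole at (298,388), i.e. pixel (255.6,197.6), and the sleeve end at about (303,480), matching the prediction of (303,477). The scene crop gives the bit tip at about (156.4,158) and the hole at (159.2,171.7). Working out the correction.

Run:
```python
from h import *
c=ctrl.calibration("wrist"); cs=ctrl.calibration("scene"); ct=ctrl.calibration("top")
H=onz(c,[255.6,197.6],.116);print("wrist",H,"scene",onz(cs,[159.2,171.7],.114),"top",onz(ct,[351.3,201.2],.114))
o=ctrl.get_obs();x,y,z=o["tool_pos"];print(o["tool_pos"])
for b in(.072,.075): print("tip in scene, predicted",proj(cs,[x,y,z-b]))
t=onz(cs,[156.4,158],z-.073);print("tip seen",t, "shift",totool([H[0],H[1],.18]))
```

```text
wrist [ 0.55612954 -0.14069599  0.116     ] scene [ 0.55620247 -0.14121656  0.114     ] top [ 0.55533693 -0.14236247  0.114     ]
[ 0.55750113 -0.14078283  0.22345077]
tip in scene, predicted [156.53692012 156.94458912]
tip in scene, predicted [156.76454714 158.19161969]
tip seen [ 0.5596776  -0.14078868  0.15045077] shift [-0.12326716 -0.06130758  4.34506993]
```

```bash
python3 -m handwheel '[[[-0.2,-0.1,1],[0,0,0]],[[-0.2,-0.1,2],[0,0,0]],[[-0.2,-0.1,2.8],[0,0,0]],[[-0.2,-0.1,2.8],[0,0,0]],[[-0.2,-0.1,2.8],[0,0,0]]]';  python3 - <<'E'
from h import *
F=[]
for i in range(4):
    im=ctrl.get_image("wrist"); o=ctrl.get_obs();F.append(np.r_[o["contact_force"],o["tool_pos"]])
c=ctrl.calibration("wrist")
print(np.mean(F,0).round(4))
H=[.556,-.141,.116]; f=lambda p:((p-[216,160])*7).round(0)
print(f(proj(c,H)))
s=ctrl.get_image("scene")
a=cv2.resize(im[160:240,216:296],None,fx=7,fy=7,interpolation=cv2.INTER_CUBIC)
b=cv2.resize(s[130:190,147:171],None,fx=9.333,fy=9.333,interpolation=cv2.INTER_CUBIC)[:560]
cv2.imwrite("pics/w4.png",np.hstack([a,b]))
E
```

```text
t: 8.12
tool_pos: [0.5554, -0.1407, 0.1956]
tool_rot: [3.079, 0.621, 0.0]
contact_force: [-0.7, -0.6, -0.4]
opening: 0.0144
grip_force: 78.2
[-0.0237 -0.3784 -1.4237  0.5556 -0.1407  0.1959]
[286. 319.]
```

View pics/w4.png

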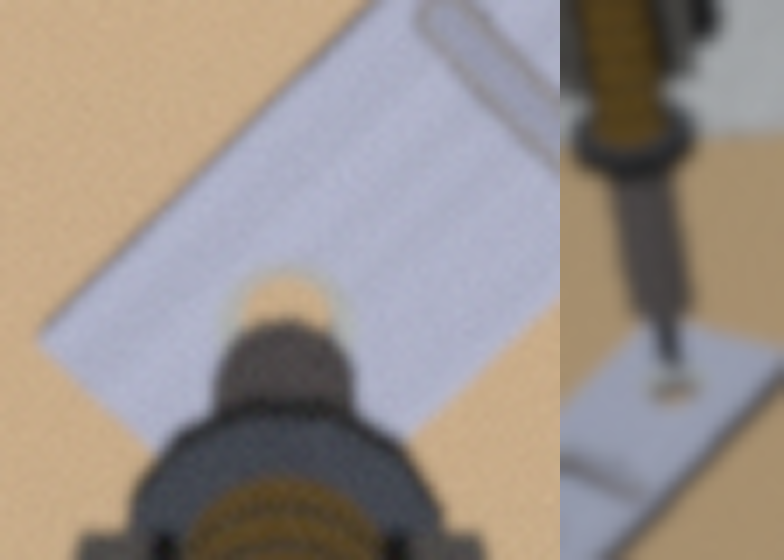

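The tip is at scene crop (670,362), just above the hole at (673,385). In the wrist crop the hole (285,315) is centred in the sleeve's column. Descending gently.

```bash
python3 -m handwheel '[[[0,0,0.3],[0,0,0]],[[0,0,0.6],[0,0,0]],[[0,0,0.8],[0,0,0]],[[0,0,0.8],[0,0,0]]]'; for i in 1 ; do python3 -m handwheel '[[[0,0,0.1],[0,0,0]],[[0,0,0.1],[0,0,0]]]'; done
```

```text
t: 8.88
tool_pos: [0.5551, -0.1406, 0.187]
tool_rot: [-3.079, -0.621, 0.001]
contact_force: [1.2, -0.8, -0.8]
opening: 0.0145
grip_force: 78.2
t: 9.12
tool_pos: [0.5553, -0.1407, 0.1864]
tool_rot: [3.08, 0.621, -0.0]
contact_force: [1.4, -0.5, -1.7]
opening: 0.0143
grip_force: 78.2
```

```bash
python3 -m handwheel '[[[0,0,0.1],[0,0,0]],[[0,0,0.1],[0,0,0]]]'
```

```text
t: 9.38
tool_pos: [0.5552, -0.1406, 0.1853]
tool_rot: [-3.08, -0.621, 0.0]
contact_force: [0.2, -0.9, -1.8]
opening: 0.0144
grip_force: 78.2
```

```bash
python3 -m handwheel '[[[0,0,0.1],[0,0,0]],[[0,0,0.1],[0,0,0]]]' | sed -n '1,2p;4p'; python3 -m handwheel '[[[0,0,0.1],[0,0,0]],[[0,0,0.1],[0,0,0]]]' | sed -n '1,2p;4p'
```

```text
t: 9.62
tool_pos: [0.5552, -0.1406, 0.1843]
contact_force: [0.2, 0.3, -2.5]
t: 9.88
tool_pos: [0.5554, -0.1407, 0.1839]
contact_force: [-0.8, 0.3, 0.0]
```

```bash
python3 -m handwheel '[[[0,0,0.1],[0,0,0]],[[0,0,0.1],[0,0,0]]]' | sed -n '1,2p;4p'
python3 - <<'E'
from h import *
F=[]
for i in range(4):
    ctrl.get_image("wrist"); o=ctrl.get_obs();F.append(np.r_[o["contact_force"],o["tool_pos"]])
print(np.mean(F,0).round(4))
E
```

```text
t: 10.12
tool_pos: [0.5556, -0.1407, 0.1834]
contact_force: [-0.8, 0.8, 4.9]
[-0.8989  0.7901  4.8634  0.5556 -0.1407  0.1832]
```

Contact at the lid: force up about 6.4 N over the baseline. Pressing in 1 mm steps, then finer.

```bash
for k in 1; do python3 -m handwheel '[[[0,0,0.1],[0,0,0]],[[0,0,0.1],[0,0,0]]]' | sed -n '1,2p;4p';  python3 -m handwheel '[[[0,0,0.1],[0,0,0]],[[0,0,0.1],[0,0,0]]]' | sed -n '1,2p;4p'; done
```

```text
t: 10.58
tool_pos: [0.5557, -0.1408, 0.1824]
contact_force: [-1.0, 0.6, 6.3]
t: 10.82
tool_pos: [0.5558, -0.1408, 0.1817]
contact_force: [-2.5, 0.9, 7.8]
```

```bash
python3 -m handwheel '[[[0,0,0.1],[0,0,0]],[[0,0,0.1],[0,0,0]]]' | sed -n '1,2p;4p';  python3 -m handwheel '[[[0,0,0.05],[0,0,0]],[[0,0,0.05],[0,0,0]]]' | sed -n '1,2p;4p'
```

```text
t: 11.08
tool_pos: [0.5559, -0.1408, 0.1811]
contact_force: [-2.1, 1.5, 9.0]
t: 11.32
tool_pos: [0.5559, -0.1408, 0.1808]
contact_force: [-2.2, 1.3, 9.7]
```

```bash
python3 -m handwheel '[[[0,0,0.05],[0,0,0]],[[0,0,0.05],[0,0,0]]]' | sed -n '1,2p;4p';  python3 -m handwheel '[[[0,0,0.05],[0,0,0]],[[0,0,0.05],[0,0,0]]]' | sed -n '1,2p;4p'
```

```text
t: 11.58
tool_pos: [0.556, -0.1408, 0.1806]
contact_force: [-3.5, 0.6, 10.7]
t: 11.82
tool_pos: [0.556, -0.1408, 0.1802]
contact_force: [-3.3, 0.8, 11.8]
```

```bash
python3 -m handwheel '[[[0,0,0.05],[0,0,0]],[[0,0,0.05],[0,0,0]]]' | sed -n '1,2p;4p'
```

```text
t: 12.08
tool_pos: [0.5561, -0.1408, 0.1799]
contact_force: [-2.8, 1.2, 12.0]
```

```bash
python3 -m handwheel '[[[0,0,0.04],[0,0,0]],[[0,0,0.04],[0,0,0]]]' | sed -n '1,2p;4p'
```

```text
t: 12.32
tool_pos: [0.5559, -0.1408, 0.1789]
contact_force: [-2.2, 1.1, 7.5]
```

Snap: force fell from 12.0 to 7.5 N. Easing off straight up.

```bash
python3 -m handwheel '[[[0,0,-0.3],[0,0,0]],[[0,0,-1],[0,0,0]],[[0,0,-3],[0,0,0]],[[0,0,-7],[0,0,0]],[[0,0,-11],[0,0,0]]]';python3 -m handwheel '[[[0,0,0],[0,0,0]],[[0,0,0],[0,0,0]]]'|head -2
python3 - <<'E'
from h import *
print(totool([.6555,.2455,.285]))
E
```

```text
t: 12.95
tool_pos: [0.5549, -0.1405, 0.288]
tool_rot: [-3.079, -0.621, 0.001]
contact_force: [0.2, 0.3, -1.2]
opening: 0.0142
grip_force: 78.1
t: 13.2
tool_pos: [0.5549, -0.1405, 0.2861]
[ 24.23104245 -31.68696983   0.112684  ]
```

```bash
python3 -m handwheel '[[[24.2,-31.7,0],[0,0,0]],[[24.2,-31.7,0],[0,0,0]],[[24.2,-31.7,0],[0,0,0]],[[24.2,-31.7,0],[0,0,0]],[[24.2,-31.7,0],[0,0,0]]]' >/dev/null
python3 - <<'E'
from h import *
print(totool([.6555,.2455,.285]))
E
```

```text
[ 5.23524777 -6.67596697 -0.11143452]
```

```bash
python3 -m handwheel '[[[5.2,-6.7,0],[0,0,0]],[[5.2,-6.7,0],[0,0,0]],[[5.2,-6.7,4],[0,0,0]],[[5.2,-6.7,9],[0,0,0]],[[5.2,-6.7,9],[0,0,0]]]' >/dev/null; python3 -m handwheel '[[[0,0,0],[0,0,0]],[[0,0,0],[0,0,0]]]' | head -2
python3 - <<'E'
from h import *
c=ctrl.calibration("wrist");im=ctrl.get_image("wrist"); o=ctrl.get_obs()
for r in ctrl.landmark_of("wrist","stand_hole")[:2]: print(r,onz(c,r["position"],.09).round(4))
s=ctrl.get_image("scene"); cs=ctrl.calibration("scene")
for r in ctrl.landmark_of("scene","stand_hole")[:2]: print(r,onz(cs,r["position"],.09).round(4))
x,y,z=o["tool_pos"];print(x,y,z)
p=proj(cs,[.6555,.2445,.09]).astype(int);q=[216,160];q2=p-[20,40]
print("w: tcp-line at .09",(proj(c,[x,y,.09])-q)*5,"nose",(proj(c,[x,y,z-.058])-q)*5)
print("s: tcp at .09",(proj(cs,[x,y,.09])-q2)*7+[400,0],"tip",(proj(cs,[x,y,z-.075])-q2)*7+[400,0],q2)
a=cv2.resize(im[160:240,216:296],None,fx=5,fy=5,interpolation=cv2.INTER_CUBIC)
b=cv2.resize(s[q2[1]:q2[1]+80,q2[0]:q2[0]+40],None,fx=7,fy=7,interpolation=cv2.INTER_CUBIC)
cv2.imwrite("pics/w5.png",np.hstack([cv2.copyMakeBorder(a,0,160,0,0,cv2.BORDER_CONSTANT),b]))
E
```

```text
t: 14.7
tool_pos: [0.6574, 0.2438, 0.2006]
{'position': [254.7, 193.7], 'score': 0.88} [0.6586 0.2457 0.09  ]
{'position': [357.6, 219.1], 'score': 0.95} [0.6659 0.2443 0.09  ]
0.6573318163734175 0.2438227291936945 0.20043397802913895
w: tcp-line at .09 [200.66713531 179.47739213] nose [201.492226   279.16572004]
s: tcp at .09 [543.22519782 286.2652038 ] tip [566.12056484 187.00647386] [336 175]
```

View pics/w5.png

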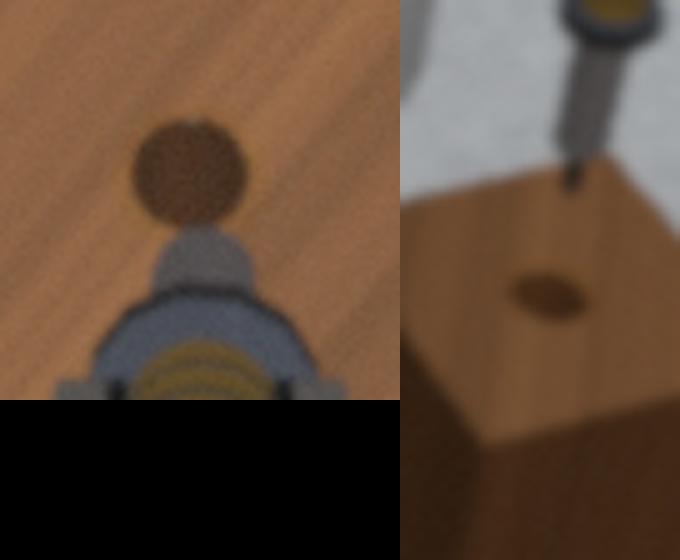

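The wrist crop has the stand hole at (190,173) and the punch line at (201,179); the scene crop has tip (572,188) and hole (549,297). The punch needs about 2 mm more along +y. Lowering with that correction.

```bash
python3 -m handwheel '[[[0.1,-0.2,2],[0,0,0]],[[0.1,-0.2,4],[0,0,0]],[[0.1,-0.2,6],[0,0,0]],[[0.1,-0.2,6],[0,0,0]]]' | sed -n '1,2p;4p'; python3 -m handwheel '[[[0,0,1],[0,0,0]],[[0,0,2],[0,0,0]],[[0,0,2.5],[0,0,0]],[[0,0,2.5],[0,0,0]]]'| sed -n '1,2p;4p'
```

```text
t: 15.4
tool_pos: [0.654, 0.2454, 0.1327]
contact_force: [-0.5, 0.5, -1.2]
t: 15.9
tool_pos: [0.6557, 0.2459, 0.1114]
contact_force: [-0.1, 0.2, -1.3]
```

```bash
python3 -m handwheel '[[[0,0,0.1],[0,0,0]],[[0,0,0.1],[0,0,0]]]' | sed -n '1,2p;4p'; python3 -m handwheel '[[[0,0,0.1],[0,0,0]],[[0,0,0.1],[0,0,0]]]'| sed -n '1,2p;4p'; python3 -m handwheel '[[[0,0,0.1],[0,0,0]],[[0,0,0.1],[0,0,0]]]'| sed -n '1,2p;4p'
```

```text
t: 16.15
tool_pos: [0.6562, 0.246, 0.1114]
contact_force: [1.0, -0.2, -0.7]
t: 16.4
tool_pos: [0.656, 0.246, 0.11]
contact_force: [-0.9, 0.6, -1.5]
t: 16.65
tool_pos: [0.6559, 0.246, 0.1088]
contact_force: [0.3, -0.4, -1.5]
```

```bash
python3 -m handwheel '[[[0,0,0.1],[0,0,0]],[[0,0,0.1],[0,0,0]]]' | sed -n '1,2p;4p'; python3 -m handwheel '[[[0,0,0.1],[0,0,0]],[[0,0,0.1],[0,0,0]]]'| sed -n '1,2p;4p'
```

```text
t: 16.9
tool_pos: [0.6561, 0.246, 0.1087]
contact_force: [-2.7, -1.7, 2.4]
t: 17.15
tool_pos: [0.6561, 0.246, 0.1087]
contact_force: [-3.7, -1.3, 6.9]
```

The collar is seated at the same TCP height (0.1087) as at the grasp. Releasing.

```bash
python3 -m handwheel '[[[0,0,-0.1],[0,0,0]],[[0,0,-0.1],[0,0,0]],[[0,0,-0.1],[0,0,0]],[[0,0,-0.1],[0,0,0]],[[0,0,-0.1],[0,0,0]]]' -1; python3 -m handwheel '[[[0,0,0],[0,0,0]],[[0,0,-3],[0,0,0]],[[0,0,-7],[0,0,0]],[[0,0,-12],[0,0,0]],[[0,0,-17],[0,0,0]]]'; python3 -m handwheel '[[[0,0,0],[0,0,0]],[[0,0,0],[0,0,0]],[[0,0,0],[0,0,0]],[[0,0,0],[0,0,0]]]' >/dev/null
python3 - <<'E'
from h import *
im=ctrl.get_image("wrist"); s=ctrl.get_image("scene")
a=im[100:384,60:450]
b=cv2.resize(s[165:265,300:420],None,fx=3,fy=3,interpolation=cv2.INTER_CUBIC)
cv2.imwrite("pics/end.png",np.hstack([a,b[:284]]))
c=ctrl.calibration("wrist")
print([ (onz(c,r["position"],.125).round(4),r["score"]) for r in ctrl.landmark_of("wrist","punch_grip")[:3]])
print([r["position"] for r in ctrl.landmark_of("scene","spool")[:1]+ctrl.landmark_of("scene","jar")[:1]])
E
```

```text
t: 17.77
tool_pos: [0.656, 0.246, 0.1079]
tool_rot: [-3.08, -0.621, 0.0]
contact_force: [-0.3, 0.5, 0.5]
opening: 0.0853
grip_force: 0.0
t: 18.4
tool_pos: [0.6558, 0.2459, 0.2794]
tool_rot: [3.08, 0.621, -0.0]
contact_force: [1.3, -0.0, -0.2]
opening: 0.0854
grip_force: 0.0
[(array([0.7189, 0.1521, 0.125 ]), 0.98), (array([0.6545, 0.2459, 0.125 ]), 0.89), (array([0.636, 0.151, 0.125]), 0.77)]
[[215.9, 178.5], [324.7, 185.5]]
```

View pics/end.png

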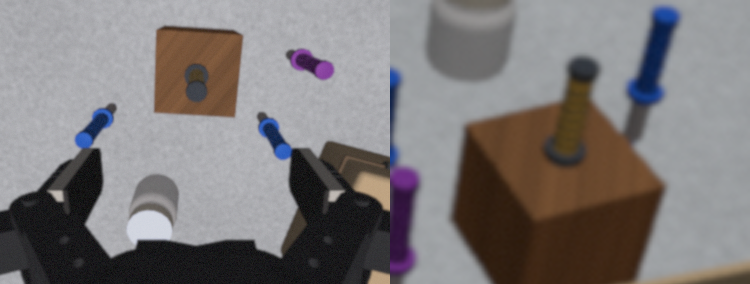

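The punch stands upright in the stand, cap at (196,88) and collar at (196,73) in the wrist crop, collar flush on the face in the scene crop. The gripper is clear.

```bash
python3 -c "
from station import ctrl
print(ctrl.finish_job())"
```

```text
the job is handed in; nothing more can be done
None
```

The punch tripped once on the lid through the bracket's open hole (force fell from 12.0 to 7.5 N) and is back in the stand on its collar, released; the job was handed in at about 19 s, with no verdict returned.

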